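# Turn the sack-truck wheel until its valve is at the top

## Robot

A 6-joint arm with a two-finger parallel gripper is mounted at the origin on a cart in front of the work surface, level with it; the furniture and walls round the work are solid. World frame = base frame: x ahead of the robot, y to its left, z up, the work surface at z = 0. Lengths are in m, angles in rad, forces in N, time in s.
With the tool pointing down it reaches from about 0.325 to 0.9 m from the base axis. Payload 6.1 kg.
Tool frame: the origin (TCP) lies at the very end of the fingers, on their centre line; the grasp point (between the pads) lies 19 mm behind it; z points along the fingers, y is the line along which they close (so a half turn about z gives the same grasp; the last joint's range is limited). The gripper opens to 85 mm and grips with 20 to 120 N. Pads are 22 mm wide; open, the fingers measure 114 mm over their backs; the gripper's body (76 mm by 85 mm) begins 54 mm behind the grasp point. The pads swing forward as they close: fully open they stand 13 mm farther back than shut.
Start: joints at [-1.393, 0.22, 1.526, -0, 1.395, -0.126], TCP at [0.187, -0.596, 0.231] pointing down, gripper open.
Joint ranges: [-2.98, 2.98], [-0.91, 2.08], [0.09, 2.57], [-1.24, 4.39], [0.2, 2.65], [-2.68, 2.68]. Speed limits (rad/s): [2.57, 2.57, 3.01, 3.14, 3.14, 3.14].

## Interface

Orientations are given as a rotation vector (axis times angle).
In Python, from rig import env gives the robot as it stands.
- The arm moves only by the shell command python3 shift.py 'ROWS' [FORCE]. ROWS is a JSON list of rows, 1 to 5 of them, each of 7 numbers: dx, dy, dz in m, then a rotation vector rx, ry, rz in rad, then the opening from 0.0 (shut) to 1.0 (fully open); each row shifts and turns the commanded pose from where the row before left it, along the tool's axes as they then stand; what a row does not reach is not made up. A row lasts 1/12 s, in which the tool goes at most 0.0417 m and 0.125 rad, less where a joint would pass 70% of its speed; a pose out of reach is approached as far as the arm can. The fingers move at their own pace and stop on an object; FORCE is the grip in N (left out, the last holds). Time passes only in rows, so rows that do not move let the fingers close. It prints the time, the measured TCP pose, the force, the opening and the grip force at its end.
- env.observe(): the state, without advancing time (a new reading comes with each control period).
- env.get_image(name): name is "side" or "top" or "wrist"; returns a dict with "img" (384x512x3 uint8, red, green, blue), "K" (3x3 intrinsics, pixels), "R" (3x3) and "t" (3): a world point X has camera coordinates R X + t; the wrist camera has in their place "T_tool_cam" (4x4, takes a point from camera to tool coordinates, whose origin is the TCP and whose axes are the flange's). Camera axes: x right, y down, z forward; pixel columns grow to the right and rows downward; lengths in m; the calibration is good to about 2 mm. A picture is of the moment at which its call begins: read the wrist's pose just before it. There is no depth.
- env.close_job(): hands the job in; it is judged then, once.
The state is a dict: "time": time; "joint_positions": joint angles; "joint_vel": joint speeds; "tau": joint torques, N m; "tool_pos": TCP position; "tool_rot": TCP orientation; "contact_force": force on the tool from outside, world axes, zero at the start; "torque": the same for the moment, N m; "gripper_width": opening from 0.0 (shut) to 1.0 (fully open); "gripper_force": force on a finger pad.
Only numpy, scipy, OpenCV 4.12 (cv2) and the standard library are available. Lean on these libraries where they do the work, as an engineer would, in place of code of your own. Each camera call takes 0.05 s, during which the arm holds its last target. There are 200 camera calls.

## Task

The sack-truck wheel in the bench stand needs its tyre pumped up. With the fingertips, gently push one spoke after another to turn the wheel until the valve stem is at the very top of the wheel, straight above the axle (twelve o'clock), then take the hand away and leave the wheel standing still. Push on the spokes only, grip nothing, keep off the tyre and the valve stem, and leave the other things on the bench where they are.

Things in the scene. Friction and masses are not known exactly. Their poses are not given: they have to be found in the camera images.
- stand: Fixed wheel stand: plywood base 160x280x12 mm, frame of 12 mm steel bar. Origin on the bench; x to the back, y left, z up. The axle centre is at (0, 0, 150) mm; the axle leans 45 deg, its front end pointing to the robot side and up along (-0.707, 0, 0.707). So the wheel's disc leans back 45 deg, its top at the back. Axle ends stand 42 mm out from the wheel's middle plane.
- bar_left (a point): Left end of the frame's front bar: 12 mm bars run from the axle's front to here and to bar_right, 30 mm in front of the wheel's middle plane, so they cross before the wheel at 111 deg left and right of twelve o'clock. A like pair runs 30 mm behind the wheel. Above these bars the spokes are open to the hand.
- bar_right (a point): Right end of the frame's front bar (see bar_left).
- wheel: Wheel with tyre and valve, outer radius 112 mm. Origin: its centre on the axle; z along the axle to the robot side and up, x towards the valve. Hub radius 20, length 44. Five grey spokes, 10 wide, 12 thick, at 36, 108, 180, 252, 324 deg from the valve; open windows between them, radius 20 to 77. Turns either way without end; rubbing friction 0.15 N m (3 N at mid-spoke) holds it where it is left.
- tyre: Black tyre on the wheel, inner radius 80 mm (the rim under it 77 mm), outer 112 mm, 31 mm thick along the axle. Origin and axes as the wheel's. Not to be touched.
- valve: Valve stem on the rim, brass with a black cap, 8 to 13 mm thick, pointing from the rim in towards the hub in the middle of one window, from radius 82 to 50 mm. Origin and axes as the wheel's (the stem lies along +x). Not to be touched. At the start it is in the lower part of the wheel.
- stem (a point): The middle of the valve stem, 65 mm from the axle.
- twelve (a point): Fixed point on the stand where stem lies when the valve is at twelve o'clock: 65 mm up the slope from the axle, straight behind and above it.
- masking_tape: Bystander: roll of masking tape lying flat, 85 across, 19 high (mm). Origin at the middle of its underside.
- screwdriver: Bystander: screwdriver with orange handle, 208 long, lying (mm). Origin at the middle of its underside.
- sanding_block: Bystander: cork sanding block 62x100x32 (mm). Origin at the middle of its underside.
- glue_bottle: Bystander: white wood-glue bottle with yellow nozzle, 54 across, 168 tall, standing (mm). Origin at the middle of its underside.
- tape_measure: Bystander: yellow tape measure 79x86x35, lying (mm). Origin at the middle of its underside.
- oil_can: Bystander: small red oil can with a thin spout, 60 across, 121 tall, standing (mm). Origin at the middle of its underside.

How it is judged:
By the outcome, as a careful person would: the job done as asked, in the order asked, and still so for the second after the job is handed in, with the robot touching nothing.
It also fails if it takes over 51 s, if anything falls off the work surface, if the arm or the gripper's body presses on something with over 40 N, if the wrist force passes 120 N, or if a joint passes its speed limit or range.

## Working session

There is one attempt and no reset: what is moved stays moved. The work goes in short steps, Python scripts to look and compute and a shell command to move; the robot and the scene stay as the last step left them, time stands still between calls to the robot, and variables do not carry over. Pictures are saved under pics/ and viewed, at most 10 in all, crops included, and the job is handed in when it is done.

```bash
ls; mkdir -p pics
python3 - <<'E'
from rig import env
import cv2,numpy as np
s=env.observe();print(s['time'],s['tool_pos'],s['tool_rot'])
for n in("side","top"):
    d=env.get_image(n);cv2.imwrite(f'pics/{n}0.png',d['img'][:,:,::-1]);np.savez(f'pics/{n}0.npz',**d)
    print(n,d['K'].round(1).tolist(),d['R'].round(3).tolist(),d['t'].round(3))
E
```

```text
pics
rig.py
shift.py
0.0 [ 0.18685984 -0.59576483  0.23018117] [-3.10345442e+00 -4.75098554e-01  8.52178554e-05]
side [[463.5, 0.0, 257.3], [0.0, 463.5, 198.1], [0.0, 0.0, 1.0]] [[-0.966, 0.257, -0.006], [0.128, 0.462, -0.877], [-0.223, -0.849, -0.48]] [ 0.424 -0.069  1.558]
top [[468.2, 0.0, 255.9], [0.0, 468.2, 193.1], [0.0, 0.0, 1.0]] [[0.016, -1.0, -0.021], [-0.994, -0.013, -0.112], [0.112, 0.023, -0.993]] [0.242 0.507 1.405]
```

```bash
python3 -c "
import cv2,numpy as np
a=cv2.imread('pics/side0.png');b=cv2.imread('pics/top0.png')
cv2.imwrite('pics/s2.png',cv2.resize(a,(800,600),interpolation=2));cv2.imwrite('pics/t2.png',cv2.resize(b,(800,600),interpolation=2))"
```

```text
(no output)
```

View pics/s2.png

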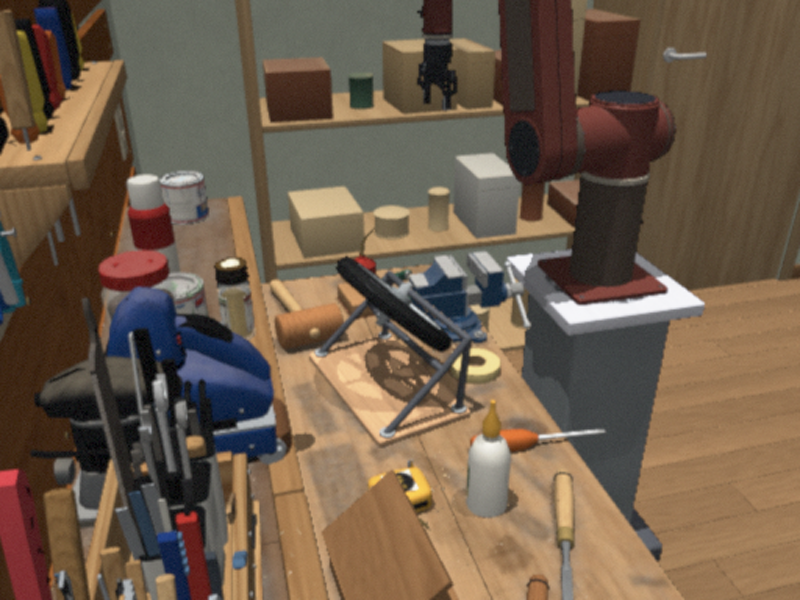

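View pics/t2.png

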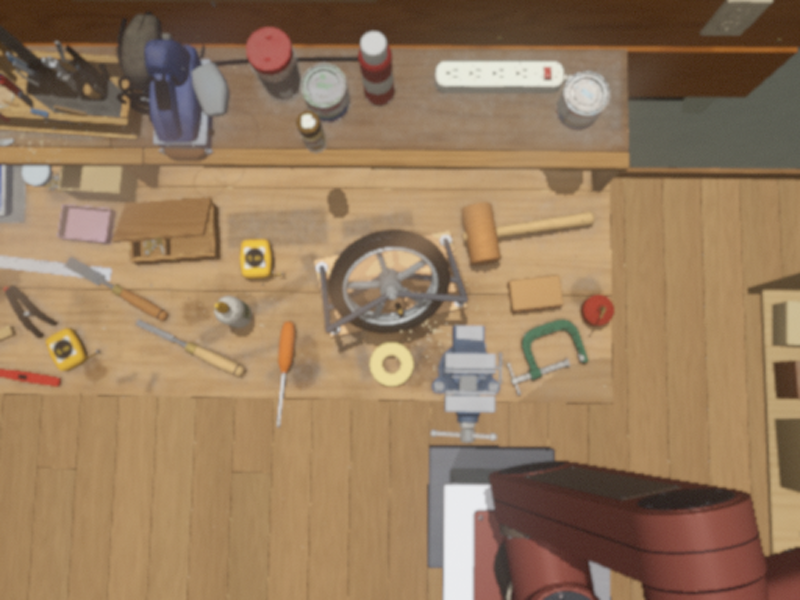

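The side view shows the leaning wheel at (400,300) of the 800 px picture. In the top view the wheel centre is near (390,285), the base corners near (316,262) and (452,235), and the valve seems to be near (402,305). I'll zoom in and get a first position.

```bash
cat > h.py <<'E'
import numpy as np,cv2
from scipy.spatial.transform import Rotation as Ro
def load(f): return dict(np.load(f))
def ray(d,u,v):
    r=d['R'].T@np.linalg.inv(d['K'])@[u,v,1.];return -d['R'].T@d['t'],r/np.linalg.norm(r)
def onz(d,u,v,z):
    c,r=ray(d,u,v);return c+r*(z-c[2])/r[2]
def onplane(d,u,v,p,n):
    c,r=ray(d,u,v);return c+r*((p-c)@n)/(r@n)
def tri(*obs):
    A=0;b=0
    for d,u,v in obs:
        c,r=ray(d,u,v);P=np.eye(3)-np.outer(r,r);A=A+P;b=b+P@c
    return np.linalg.solve(A,b)
def proj(d,X):
    p=d['K']@(d['R']@X+d['t']);return p[:2]/p[2]
def wrist(env):
    s=env.observe();d=env.get_image('wrist')
    T=np.eye(4);T[:3,:3]=Ro.from_rotvec(s['tool_rot']).as_matrix();T[:3,3]=s['tool_pos']
    W=np.linalg.inv(T@d['T_tool_cam']);return dict(img=d['img'],K=d['K'],R=W[:3,:3],t=W[:3,3]),s
E
python3 - <<'E'
from h import *
d=load('pics/top0.npz');s=load('pics/side0.npz');k=.64
for n,u,v,z in(('ctr',390,284,.15),('baseL',316,262,.012),('baseR',452,235,.012),('FL',330,333,.012),('FR',465,297,.0),('tape',391,364,.019),('glue',230,312,.1)):print(n,onz(d,u*k,v*k,z).round(3))
for n,dd in(('top',d),('side',s)):
    g=dd['img'].max(2);m=(g<55).astype('u1');m=cv2.morphologyEx(m,cv2.MORPH_OPEN,np.ones((3,3)))
    c,_=cv2.findContours(m,0,1)
    for q in c:
        e=cv2.boundingRect(q); ok=(e[0]>200 and e[0]+e[2]<300 and e[1]>130 and e[1]+e[3]<240)
        if ok and cv2.contourArea(q)>300: print(n,e,cv2.fitEllipse(cv2.convexHull(q)))
im=d['img'][125:230,190:310,::-1];cv2.imwrite('pics/tc.png',cv2.resize(im,None,fx=5.5,fy=5.5,interpolation=2))
E
```

```text
ctr [0.522 0.264 0.15 ]
baseL [0.583 0.419 0.012]
baseR [0.641 0.147 0.012]
FL [0.441 0.387 0.012]
FR [0.518 0.119 0.   ]
tape [0.381 0.265 0.019]
glue [0.472 0.565 0.1  ]
side (216, 165, 72, 60) ((251.19705200195312, 194.34046936035156), (21.847244262695312, 90.91943359375), 128.0245361328125)
```

View pics/tc.png

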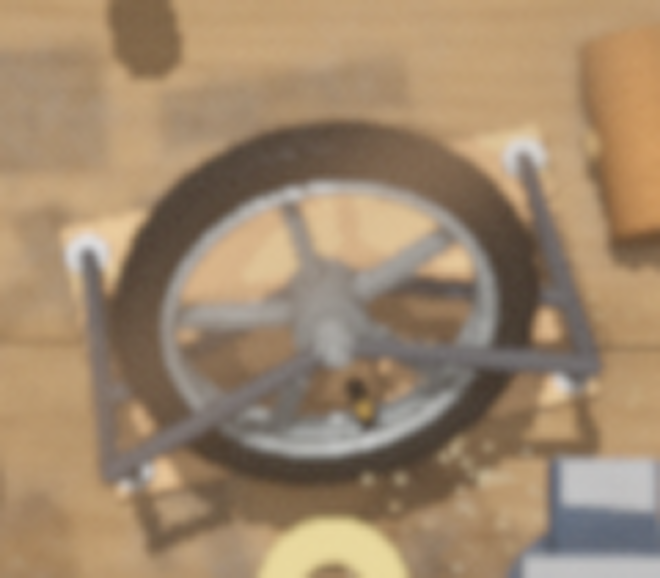

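The crop shows the brass and black valve at crop (360,400), just right of six o'clock. Spokes show near crop (295,225), (430,250), (200,315) and (285,405). Next I'll check the vise height and plan the move to a viewing pose in front of the wheel.

```bash
cat >> h.py <<'E'
def plan(s,target,Rt=None):
    R=Ro.from_rotvec(s['tool_rot']).as_matrix()
    d=R.T@(np.array(target)-s['tool_pos']);print('shift tool',d.round(4),'rows',np.linalg.norm(d)/.0417)
    if Rt is not None: print('rotvec tool',Ro.from_matrix(R.T@Rt).as_rotvec().round(4))
def frame(yaw):
    c,s=np.cos(yaw),np.sin(yaw);q=.5**.5
    n=np.array([-q*c,-q*s,q]);up=np.array([q*c,q*s,q]);right=np.array([s,-c,0])
    return n,up,right,np.stack([up,right,-n],1)
E
python3 - <<'E'
from h import *
from rig import env
d=load('pics/top0.npz');s=load('pics/side0.npz');k=.64
print('vise',tri((d,468*k,337*k),(s,450*k,262*k)))
rl,rr=[onz(d,190+a/5.5,125+b/5.5,.014) for a,b in((88,252),(523,155))]
print(rl,rr,np.degrees(np.arctan2(rr[0]-rl[0],rl[1]-rr[1])))
bl,br=[onz(d,190+a/5.5,125+b/5.5,.1) for a,b in((110,475),(592,365))]
print(bl,br,np.degrees(np.arctan2(br[0]-bl[0],bl[1]-br[1])))
o=env.observe();n,up,ri,Rt=frame(np.radians(12.5));C=np.array([.522,.264,.15])
print(o['tool_pos']);plan(o,[.42,-.2,.36]);o['tool_pos']=np.array([.42,-.2,.36]);plan(o,C+.2*n,Rt); print(C+.2*n)
E
```

```text
vise [0.40748888 0.13135706 0.14948011]
[0.57314844 0.40646961 0.014     ] [0.63199198 0.15981079 0.014     ] 13.41782939769771
[0.44007622 0.380166   0.1       ] [0.50204855 0.12567163 0.1       ] 13.685824460861797
[ 0.18686627 -0.5958581   0.23030926]
shift tool [ 0.3409 -0.3082 -0.1291] rows 11.447534409937996
shift tool [ 0.0952 -0.4242  0.0693] rows 10.557868463297378
rotvec tool [-0.0352  0.7848  0.0805]
[0.38393089 0.23339082 0.29142136]
```

```bash
python3 shift.py '[[0.03,-0.027,-0.0115,0,0,0,0],[0.03,-0.027,-0.0115,0,0,0,0],[0.03,-0.027,-0.0115,0,0,0,0],[0.03,-0.027,-0.0115,0,0,0,0],[0.03,-0.027,-0.0115,0,0,0,0]]' 20
python3 shift.py '[[0.03,-0.027,-0.0115,0,0,0,0],[0.03,-0.027,-0.0115,0,0,0,0],[0.03,-0.027,-0.0115,0,0,0,0],[0.03,-0.027,-0.0115,0,0,0,0],[0.03,-0.027,-0.0115,0,0,0,0]]'
python3 shift.py '[[0.03,-0.027,-0.0115,0,0,0,0],[0.01,-0.04,0,0,0,0,0],[0.01,-0.04,0,0,0,0,0],[0.01,-0.04,0,0,0,0,0],[0.01,-0.04,0,0,0,0,0]]'
python3 shift.py '[[0.01,-0.04,0,0,0,0,0],[0.01,-0.04,0,0,0,0,0],[0.01,-0.04,0,0,0,0,0],[0.01,-0.04,0,0,0,0,0],[0.01,-0.04,0,0,0,0,0]]'
python3 shift.py '[[0,0,0,-0.005,0.11,0.01,0],[0,0,0,-0.005,0.11,0.01,0],[0,0,0,-0.005,0.11,0.01,0],[0,0,0,-0.005,0.11,0.01,0],[0,0,0,-0.005,0.11,0.01,0]]'
python3 - <<'E'
from h import *
from rig import env
o=env.observe();n,up,ri,Rt=frame(np.radians(13.5));C=np.array([.522,.264,.15])
print(o['time'],o['tool_pos'],o['joint_positions'],o['gripper_width']);plan(o,C+.2*n,Rt)
E
```

```text
time: 0.52
tool_pos: [0.2893, -0.422, 0.2882]
tool_rot: [-3.104, -0.474, 0.0]
contact_force: [1.2, -0.0, 0.4]
gripper_width: 0.297
gripper_force: 0.0
time: 0.93
tool_pos: [0.3913, -0.2495, 0.3458]
tool_rot: [-3.105, -0.475, 0.0]
contact_force: [1.5, -1.4, -0.3]
gripper_width: 0.0
gripper_force: 0.0
time: 1.35
tool_pos: [0.401, -0.0505, 0.3566]
tool_rot: [-3.105, -0.475, 0.0]
contact_force: [0.6, 0.3, -0.1]
gripper_width: -0.001
gripper_force: 0.0
time: 1.77
tool_pos: [0.3887, 0.1554, 0.3568]
tool_rot: [3.105, 0.475, 0.001]
contact_force: [1.1, -0.0, -0.4]
gripper_width: -0.001
gripper_force: 0.0
time: 2.18
tool_pos: [0.3896, 0.1538, 0.3571]
tool_rot: [-2.942, -0.374, -0.841]
contact_force: [-0.0, -0.1, 1.1]
gripper_width: -0.002
gripper_force: 0.0
2.1833 [0.38963992 0.15384385 0.35710473] [ 0.15267338 -0.86628558  2.22675518  0.04517362  1.22730491  1.46736929] -0.0022014886616300755
shift tool [-0.0222 -0.0767  0.0626] rows 2.432812443233996
rotvec tool [-0.0009  0.2298  0.0178]
```

```bash
python3 shift.py '[[-0.005,-0.025,0.03,0,0,0,0],[-0.005,-0.025,0.03,0,0,0,0],[-0.005,-0.025,0.025,0,0.115,0.009,0],[0,0,0,0,0.115,0.009,0],[0,0,0,0,0,0,0]]'
python3 - <<'E'
from h import *
from rig import env
n,up,ri,Rt=frame(np.radians(13.5));C=np.array([.522,.264,.15])
d,o=wrist(env);np.savez('pics/w1.npz',**d);cv2.imwrite('pics/w1.png',d['img'][:,:,::-1])
print(o['time'],o['tool_pos'],o['joint_positions']);plan(o,C+.15*n,Rt);print(proj(d,C))
E
```

```text
time: 2.6
tool_pos: [0.3964, 0.2326, 0.2646]
tool_rot: [-2.813, -0.34, -1.139]
contact_force: [-0.0, -0.6, -2.7]
gripper_width: 0.002
gripper_force: 0.0
2.6 [0.39639596 0.23259972 0.26455239] [ 0.48237079 -0.85713796  2.47132047 -0.24068029  0.78793561  1.91686946]
shift tool [ 0.0109 -0.0011  0.0224] rows 0.5975713856210195
rotvec tool [-0.001   0.0161  0.0043]
[251.7633004 156.7151176]
```

View pics/w1.png

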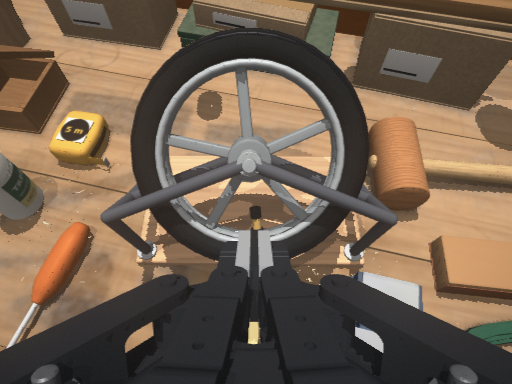

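The wrist view shows the axle tip at about (249,163), the valve at about (256,215) near six o'clock, and spokes at (243,90), (310,132), (190,145), (220,205) and (295,215). The bar ends are at (107,215) and (392,218). Next I'll triangulate the axle tip and bars, and measure the valve angle.

Run:
```python
from h import *
d=load('pics/top0.npz');w=load('pics/w1.npz')
tip=tri((d,190+333/5.5,125+350/5.5),(w,249,165));
for a in(12.5,13.5,14.5):
  n,up,ri,_=frame(np.radians(a));print('tip',tip,'C',tip-.042*n)
bl=tri((d,190+112/5.5,125+477/5.5),(w,105,215));br=tri((d,190+594/5.5,125+366/5.5),(w,393,217))
print(bl,br,np.degrees(np.arctan2(br[0]-bl[0],bl[1]-br[1])), (bl+br)/2)
n,up,ri,_=frame(np.radians(13.5));C=tip-.042*n
for nm,u,v in(('hub?',250,158),('top rim',245,60),('L rim',158,150),('R rim',343,150)):
  p=onplane(w,u,v,C,n)-C;print(nm,p@up,p@ri)
# feet plates on base
print([onz(w,u,v,.014) for u,v in((147,252),(353,253))])
# brass mask
hsv=cv2.cvtColor(w['img'],cv2.COLOR_RGB2HSV)[200:240,240:275]
im=w['img'][130:245,190:310,::-1];cv2.imwrite('pics/wc.png',cv2.resize(im,None,fx=5,fy=5,interpolation=2))
```

```text
tip [0.49972823 0.26079538 0.16984119] C [0.52872275 0.26722331 0.1401427 ]
tip [0.49972823 0.26079538 0.16984119] C [0.52860615 0.26772836 0.1401427 ]
tip [0.49972823 0.26079538 0.16984119] C [0.52848075 0.26823129 0.1401427 ]
[0.43572624 0.37374276 0.14494087] [0.49755878 0.12754015 0.13634653] 14.09796800427081 [0.46664251 0.25064146 0.1406437 ]
hub? -0.0016323561176174706 0.0002920063842180925
top rim 0.08779581111437885 -0.004288265915581099
L rim 0.005852952800700807 -0.0888582978753007
R rim 0.006566618920350099 0.09035731500754285
[array([0.44631653, 0.3776221 , 0.014     ]), array([0.50483449, 0.13279257, 0.014     ])]
```

View pics/wc.png

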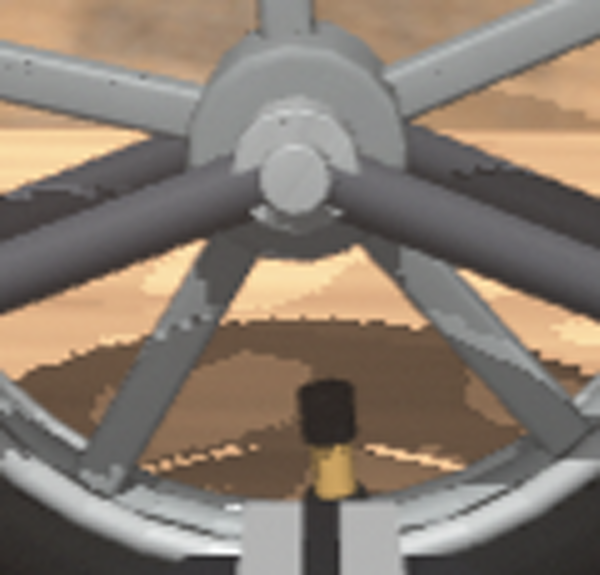

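The crop shows the axle tip centre at crop (295,180), which is pixel (249,166). The valve cap is at crop (327,410), pixel (255.4,212), and the brass base at crop (333,470), pixel (256.6,224). The triangulated height is 10 mm below the known one, so I'll check each ray on the known height.

Run:
```python
from h import *
from rig import env
d=load('pics/top0.npz');s=load('pics/side0.npz')
w,o=wrist(env);np.savez('pics/w2.npz',**w);print(o['tool_pos'])
cv2.imwrite('pics/sc.png',cv2.resize(s['img'][150:300,185:320,::-1],None,fx=4,fy=4,interpolation=2))
n,up,ri,_=frame(np.radians(13.7))
for z in(.1697,.1797):
  for dd,u,v in((d,190+333/5.5,125+350/5.5),(w,249,166)):
    print(z,onz(dd,u,v,z)-.042*n)
C=np.array([.524,.265,.15])
for nm,u,v in(('top rim',245,60),('L rim',158,150),('R rim',343,150),('tyreT',248,28),('tyreL',131,150),('tyreR',369,150)):
  p=onplane(w,u,v,C,n)-C;print(nm,p@up,p@ri)
for u,v in((255.4,212),(256.6,224)):
  p=onplane(w,u,v,C,n)-C;print('valve',p@up,p@ri,np.degrees(np.arctan2(p@ri,p@up)))
```

```text
[0.3986997  0.2328787  0.27025121]
0.1697 [0.52861901 0.26775808 0.14000152]
0.1697 [0.53413135 0.26906871 0.14000152]
0.1797 [0.52739667 0.26741174 0.15000152]
0.1797 [0.52774254 0.26735701 0.15000152]
top rim 0.0899790530745923 -0.005076462455466703
L rim 0.010391474200475426 -0.08776320554798109
R rim 0.010383478814100304 0.08698000943371434
tyreT 0.11573454445333044 -0.002320643375569501
tyreL 0.010392639959405649 -0.11324145685408164
tyreR 0.010382354048894935 0.11156232214106211
valve -0.0515524747149812 0.004293300892436283 175.23938110476064
valve -0.06430568328430547 0.005518367840580218 175.09520073326863
```

View pics/sc.png

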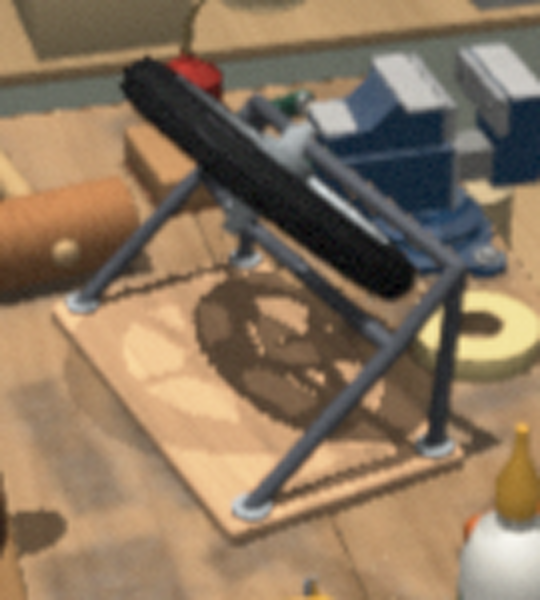

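Now settled, both views agree: the wheel centre is at (0.5275, 0.2674, 0.150) and the valve at about +175° clockwise. The side crop confirms the lean and that the space above the front bars is clear.

I'll turn it counter-clockwise in three strokes, keeping the finger out of the valve's window.

```bash
cat >> h.py <<'E'
C=np.array([.5275,.2674,.150]);YAW=np.radians(13.7)
n,up,ri,Rt=frame(YAW)
def wpos(ang,r=.052,h=.06):
    a=np.radians(ang);return C+r*np.cos(a)*up+r*np.sin(a)*ri+h*n
def where(o):
    p=o['tool_pos']-C;print('t %.2f up %.4f ri %.4f n %.4f'%(o['time'],p@up,p@ri,p@n),'ang %.1f r %.4f'%(np.degrees(np.arctan2(p@ri,p@up)),np.hypot(p@ri,p@up)),'F',o['contact_force'].round(1),'J',o['joint_positions'].round(2))
E
python3 - <<'E'
from h import *
from rig import env
o=env.observe();where(o)
plan(o,wpos(31),Rt)
E
```

```text
t 2.70 up -0.0039 ri 0.0033 n 0.1812 ang 140.1 r 0.0051 F [0.8 0.3 1.8] J [ 0.48 -0.85  2.45 -0.24  0.79  1.91]
shift tool [0.0494 0.0233 0.1209] rows 3.1810508203775467
rotvec tool [ 0.0014  0.0073 -0.0014]
```

```bash
python3 shift.py '[[0.025,0.012,0.02,0,0.007,0,0],[0.025,0.012,0.02,0,0,0,0],[0,0,0.035,0,0,0,0],[0,0,0.035,0,0,0,0],[0,0,0.01,0,0,0,0]]'; python3 shift.py '[[0,0,0,0,0,0,0],[0,0,0,0,0,0,0]]'
python3 - <<'E'
from h import *
from rig import env
d,o=wrist(env);where(o);plan(o,wpos(31),Rt)
cv2.imwrite('pics/w3.png',d['img'][:,:,::-1])
E
```

```text
time: 3.12
tool_pos: [0.5292, 0.2362, 0.2255]
tool_rot: [-2.806, -0.325, -1.16]
contact_force: [-1.2, -0.7, -0.6]
gripper_width: 0.004
gripper_force: 0.0
time: 3.28
tool_pos: [0.5272, 0.2371, 0.2285]
tool_rot: [-2.802, -0.327, -1.164]
contact_force: [0.1, 0.1, 0.4]
gripper_width: -0.003
gripper_force: 0.0
t 3.28 up 0.0502 ri 0.0294 n 0.0608 ang 30.3 r 0.0582 F [0.1 0.1 0.4] J [ 0.32 -0.41  2.3  -0.14  0.46  1.76]
shift tool [-0.0057 -0.0026  0.0008] rows 0.15062658039898497
rotvec tool [ 0.0039 -0.0024 -0.0049]
```

View pics/w3.png

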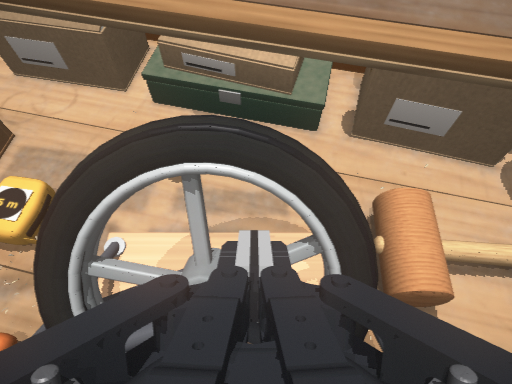

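The fingertips at about (253,235) are over the window between the top spoke at (198,220) and the right spoke at (305,250). I'll lower them in.

```bash
python3 shift.py '[[-0.006,-0.003,0.015,0,0,0,0],[0,0,0.02,0,0,0,0],[0,0,0.02,0,0,0,0],[0,0,0.016,0,0,0,0],[0,0,0,0,0,0,0]]'
python3 -c "
from h import *
from rig import env
o=env.observe();where(o)"
```

```text
time: 3.75
tool_pos: [0.5702, 0.2516, 0.173]
tool_rot: [-2.8, -0.33, -1.165]
contact_force: [-0.2, -0.9, -1.0]
gripper_width: 0.003
gripper_force: 0.0
t 3.75 up 0.0430 ri 0.0254 n -0.0104 ang 30.6 r 0.0499 F [-0.2 -0.9 -1. ] J [ 0.32 -0.17  2.24 -0.22  0.29  1.84]
```

```bash
python3 shift.py '[[0.005,-0.0055,0,0,0,0,0],[0.002,-0.0065,0,0,0,0,0],[0.0015,-0.0065,0,0,0,0,0],[0.0005,-0.007,0,0,0,0,0],[-0.0005,-0.007,0,0,0,0,0]]'
python3 -c "
from h import *
from rig import env
o=env.observe();where(o)"
```

```text
time: 4.17
tool_pos: [0.5677, 0.2842, 0.1813]
tool_rot: [-2.8, -0.329, -1.168]
contact_force: [0.6, -4.5, -1.1]
gripper_width: 0.001
gripper_force: 1.5
t 4.17 up 0.0526 ri -0.0068 n -0.0083 ang -7.4 r 0.0530 F [ 0.6 -4.5 -1.1] J [ 0.4  -0.15  2.2  -0.39  0.32  2.06]
```

```bash
python3 shift.py '[[-0.0015,-0.0065,0.001,0,0,0,0],[-0.0025,-0.0065,0.001,0,0,0,0],[-0.003,-0.006,0,0,0,0,0],[-0.004,-0.0055,0,0,0,0,0],[-0.0045,-0.005,0,0,0,0,0]]'
python3 -c "
from h import *
from rig import env
o=env.observe();where(o)"
python3 shift.py '[[-0.005,-0.0045,0,0,0,0,0],[-0.0055,-0.004,0,0,0,0,0],[-0.006,-0.003,0,0,0,0,0],[-0.0065,-0.002,0,0,0,0,0],[0,0,0,0,0,0,0]]'
python3 -c "
from h import *
from rig import env
o=env.observe();where(o)"
```

```text
time: 4.58
tool_pos: [0.5522, 0.3111, 0.1701]
tool_rot: [-2.798, -0.328, -1.171]
contact_force: [2.4, -2.4, 1.0]
gripper_width: -0.002
gripper_force: 1.6
t 4.58 up 0.0385 ri -0.0367 n -0.0101 ang -43.6 r 0.0531 F [ 2.4 -2.4  1. ] J [ 0.48 -0.12  2.2  -0.57  0.33  2.29]
time: 5.0
tool_pos: [0.5324, 0.3207, 0.1525]
tool_rot: [-2.798, -0.33, -1.169]
contact_force: [-0.6, -0.4, 1.4]
gripper_width: -0.0
gripper_force: 0.9
t 5.00 up 0.0140 ri -0.0507 n -0.0105 ang -74.5 r 0.0526 F [-0.6 -0.4  1.4] J [ 0.52 -0.11  2.23 -0.7   0.32  2.46]
```

```bash
python3 shift.py '[[0.006,0.002,0,0,0,0,0],[0,0,-0.03,0,0,0,0],[0,0,-0.04,0,0,0,0],[0,0.01,-0.04,0,0,0,0],[-0.01,0.02,-0.04,0,0,0,0]]'
python3 shift.py '[[-0.01,0.02,-0.04,0,0,0,0],[0,0,0,0,0,0,0],[0,0,0,0,0,0,0]]'
cat >> h.py <<'E'
def pang(w,u,v,h=0):
    p=onplane(w,u,v,C+h*n,n)-C;return np.degrees(np.arctan2(p@ri,p@up)).round(1),np.hypot(p@ri,p@up).round(4)
E
python3 - <<'E'
from h import *
from rig import env
d,o=wrist(env);where(o);np.savez('pics/w4.npz',**d)
cv2.imwrite('pics/w4.png',d['img'][:,:,::-1])
print('C',proj(d,C),'tip',proj(d,C+.042*n),'twelve',proj(d,wpos(0,.065,0)))
E
```

```text
time: 5.42
tool_pos: [0.438, 0.2697, 0.2543]
tool_rot: [-2.794, -0.333, -1.168]
contact_force: [0.4, -0.6, 1.2]
gripper_width: 0.001
gripper_force: 0.0
time: 5.67
tool_pos: [0.4159, 0.2464, 0.2736]
tool_rot: [-2.79, -0.325, -1.18]
contact_force: [0.6, 1.0, -0.4]
gripper_width: -0.0
gripper_force: 0.0
t 5.67 up 0.0072 ri -0.0061 n 0.1676 ang -40.2 r 0.0094 F [ 0.6  1.  -0.4] J [ 0.5  -0.78  2.43 -0.29  0.73  1.98]
C [259.18668838 181.8798338 ] tip [260.02365163 193.01203934] twelve [258.93631676 110.93965261]
```

View pics/w4.png

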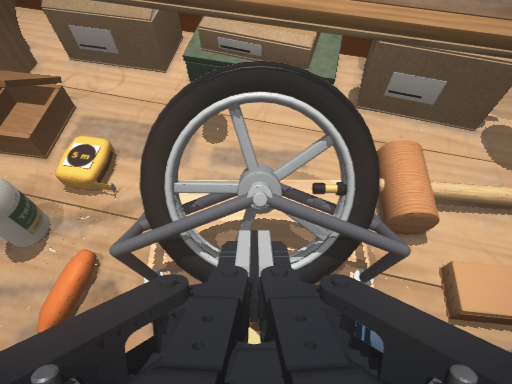

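Valve is now at about (330,188), near three o'clock. Spokes are at (238,125), (313,150) and (200,187).

Run:
```python
from h import *
from rig import env
w=load('pics/w4.npz')
print(pang(w,238,125,.006),pang(w,313,150,.006),pang(w,200,187,.006),pang(w,319,188),pang(w,340,188))
o=env.observe();plan(o,wpos(18,.052,.06),Rt)
```

```text
(np.float64(-19.4), np.float64(0.0563)) (np.float64(57.9), np.float64(0.0573)) (np.float64(-93.2), np.float64(0.0551)) (np.float64(96.4), np.float64(0.0569)) (np.float64(94.9), np.float64(0.0767))
shift tool [0.0441 0.0216 0.1057] rows 2.795178585309399
rotvec tool [ 0.002  -0.0094 -0.0056]
```

```bash
python3 shift.py '[[0.022,0.011,0.005,0,-0.005,-0.005,0],[0.022,0.011,0.02,0,-0.004,0,0],[0,0,0.035,0,0,0,0],[0,0,0.035,0,0,0,0],[0,0,0.01,0,0,0,0]]'; python3 shift.py '[[0,0,0,0,0,0,0],[0,0,0,0,0,0,0]]'
python3 - <<'E'
from h import *
from rig import env
o=env.observe();where(o);plan(o,wpos(18,.052,-.01),Rt)
E
```

```text
time: 6.13
tool_pos: [0.5225, 0.2481, 0.2134]
tool_rot: [-2.819, -0.337, -1.136]
contact_force: [-0.7, 0.8, -0.0]
gripper_width: -0.002
gripper_force: 0.0
time: 6.3
tool_pos: [0.5216, 0.2488, 0.2183]
tool_rot: [-2.815, -0.338, -1.143]
contact_force: [0.8, 0.4, 0.2]
gripper_width: -0.004
gripper_force: 0.0
t 6.30 up 0.0412 ri 0.0167 n 0.0555 ang 22.0 r 0.0444 F [0.8 0.4 0.2] J [ 0.36 -0.38  2.3  -0.2   0.46  1.83]
shift tool [ 0.0092 -0.0009  0.0653] rows 1.5823315137958762
rotvec tool [0.0043 0.0147 0.0017]
```

```bash
python3 shift.py '[[0.008,0,0.015,0,0.014,0,0],[0,0,0.02,0,0,0,0],[0,0,0.02,0,0,0,0],[0,0,0.01,0,0,0,0],[0,0,0,0,0,0,0]]'
python3 -c "
from h import *
from rig import env
o=env.observe();where(o)"
```

```text
time: 6.72
tool_pos: [0.5727, 0.2614, 0.1811]
tool_rot: [-2.801, -0.337, -1.169]
contact_force: [-0.1, -0.7, -0.5]
gripper_width: 0.001
gripper_force: 0.0
t 6.72 up 0.0520 ri 0.0166 n -0.0081 ang 17.7 r 0.0546 F [-0.1 -0.7 -0.5] J [ 0.34 -0.17  2.22 -0.26  0.31  1.89]
```

```bash
python3 shift.py '[[-0.0005,-0.0075,0,0,0,0,0],[0,-0.007,0.001,0,0,0,0],[0,-0.0065,0.001,0,0,0,0],[-0.001,-0.007,0,0,0,0,0],[-0.002,-0.0065,0,0,0,0,0]]'
python3 shift.py '[[-0.003,-0.006,0,0,0,0,0],[-0.0035,-0.006,0,0,0,0,0],[-0.0045,-0.0055,0,0,0,0,0],[-0.005,-0.0045,0,0,0,0,0],[-0.0055,-0.004,0,0,0,0,0]]'
python3 -c "
from h import *
from rig import env
o=env.observe();where(o)"
python3 shift.py '[[-0.006,-0.003,0,0,0,0,0],[-0.0065,-0.0025,0,0,0,0,0],[-0.004,-0.001,0,0,0,0,0],[0,0,0,0,0,0,0]]'
python3 -c "
from h import *
from rig import env
o=env.observe();where(o)"
```

```text
time: 7.13
tool_pos: [0.5636, 0.2944, 0.1799]
tool_rot: [-2.799, -0.335, -1.174]
contact_force: [0.9, -2.2, 0.2]
gripper_width: -0.004
gripper_force: 1.5
time: 7.55
tool_pos: [0.5434, 0.3164, 0.1656]
tool_rot: [-2.797, -0.335, -1.177]
contact_force: [2.8, -2.9, 1.5]
gripper_width: 0.004
gripper_force: 1.5
t 7.55 up 0.0301 ri -0.0439 n -0.0081 ang -55.5 r 0.0532 F [ 2.8 -2.9  1.5] J [ 0.5  -0.12  2.22 -0.63  0.33  2.37]
time: 7.88
tool_pos: [0.5298, 0.3201, 0.1524]
tool_rot: [-2.798, -0.337, -1.174]
contact_force: [0.3, -0.3, 0.1]
gripper_width: 0.0
gripper_force: 0.1
t 7.88 up 0.0121 ri -0.0507 n -0.0087 ang -76.6 r 0.0521 F [ 0.3 -0.3  0.1] J [ 0.53 -0.11  2.24 -0.72  0.32  2.47]
```

Withdraw and look.

```bash
python3 shift.py '[[0.006,0.002,0,0,0,0,0],[0,0,-0.03,0,0,0,0],[0,0,-0.04,0,0,0,0],[0,0.01,-0.04,0,0,0,0],[-0.01,0.02,-0.04,0,0,0,0]]'
python3 shift.py '[[-0.01,0.02,-0.04,0,0,0,0],[0,0,0,0,0,0,0],[0,0,0,0,0,0,0],[0,0,0,0,0,0,0],[0,0,0,0,0,0,0]]'
python3 - <<'E'
from h import *
from rig import env
d,o=wrist(env);where(o);np.savez('pics/w5.npz',**d)
im=d['img'][60:300,100:420,::-1]
cv2.imwrite('pics/w5.png',cv2.resize(im,None,fx=2.5,fy=2.5,interpolation=2))
print('C',proj(d,C),'tip',proj(d,C+.042*n),'twelve',proj(d,wpos(0,.065,0)))
E
```

```text
time: 8.3
tool_pos: [0.4354, 0.2691, 0.2536]
tool_rot: [-2.795, -0.339, -1.174]
contact_force: [-0.2, -0.5, 2.3]
gripper_width: -0.001
gripper_force: 0.0
time: 8.72
tool_pos: [0.413, 0.2457, 0.2653]
tool_rot: [-2.803, -0.335, -1.168]
contact_force: [0.3, 0.8, -0.2]
gripper_width: 0.001
gripper_force: 0.0
t 8.72 up -0.0008 ri -0.0060 n 0.1638 ang -97.6 r 0.0061 F [ 0.3  0.8 -0.2] J [ 0.51 -0.77  2.44 -0.3   0.73  1.99]
C [258.30423938 172.30046384] tip [259.29117824 182.86248795] twelve [258.60600068  99.37303929]
```

View pics/w5.png

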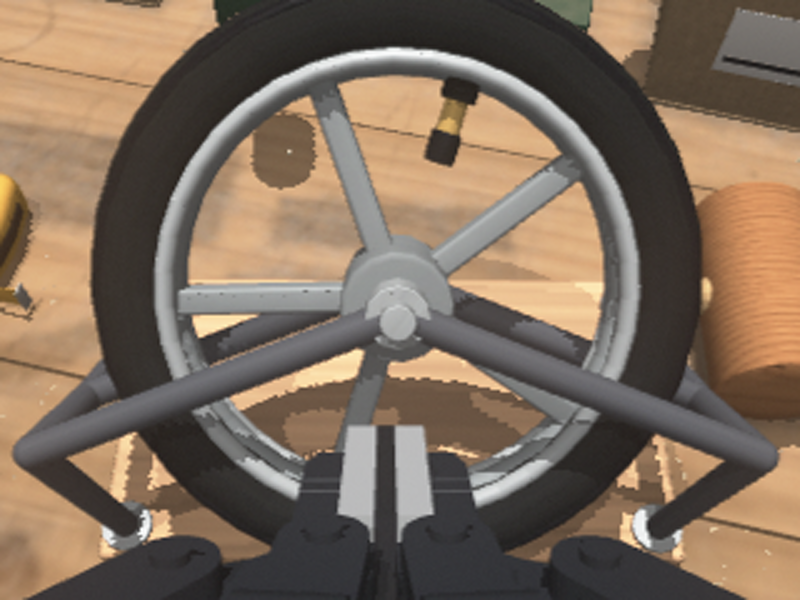

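The valve is in the top right window: cap at crop (440,150), brass base at crop (459,92). Spokes are at crop (345,150), (525,200) and (240,298), and the axle tip at (398,320). I'll measure angles about the seen axle tip.

```bash
cat >> h.py <<'E'
def angs(w,tip,pts):
    C2=onplane(w,*tip,C+.042*n,n)-.042*n
    print('C shift up,ri',((C2-C)@up).round(4),((C2-C)@ri).round(4))
    for u,v,h in pts:
        p=onplane(w,u,v,C2+h*n,n)-C2;print((u,v),'ang %.1f r %.4f'%(np.degrees(np.arctan2(p@ri,p@up)),np.hypot(p@ri,p@up)))
E
python3 - <<'E'
from h import *
w=load('pics/w5.npz')
f=lambda x,y,h=0:(100+x/2.5,60+y/2.5,h)
angs(w,f(398,321)[:2],[f(440,152),f(459,92),f(327,92,.006),f(350,165,.006),f(573,168,.006),f(520,206,.006),f(190,298,.006),f(285,297,.006)])
from rig import env
o=env.observe();plan(o,wpos(79,.054,.06),Rt)
print('bars',[ (((q:=onplane(w,*f(*b)[:2],C+.03*n,n)-C)@up).round(4),(q@ri).round(4)) for b in((18,455),(775,458))])
E
```

```text
C shift up,ri -0.0046 -0.0001
(276.0, 120.8) ang 16.9 r 0.0536
(283.6, 96.8) ang 16.9 r 0.0750
(230.8, 96.8) ang -18.4 r 0.0755
(240.0, 126.0) ang -19.0 r 0.0498
(329.2, 127.2) ang 53.3 r 0.0772
(308.0, 142.4) ang 53.2 r 0.0548
(176.0, 179.2) ang -90.4 r 0.0749
(214.0, 178.8) ang -90.2 r 0.0403
shift tool [0.0114 0.0584 0.1037] rows 2.867138300673837
rotvec tool [ 0.006  -0.002   0.0015]
bars [(np.float64(-0.0561), np.float64(-0.1331)), (np.float64(-0.0578), np.float64(0.1338))]
```

Run:
```python
from h import *
d=load('pics/top0.npz');w=load('pics/w5.npz')
f=lambda x,y:(100+x/2.5,60+y/2.5)
t=tri((d,190+333/5.5,125+350/5.5),(w,*f(398,321)));print(t,t-.042*n)
print(onz(w,*f(398,321),.1797)-.042*n, onz(d,190+333/5.5,125+350/5.5,.1797)-.042*n)
print(onz(w,*f(127,525),.014),onz(w,*f(657,528),.014))
```

```text
[0.49989222 0.26064108 0.16882512] [0.52874576 0.26767481 0.13912663]
[0.52244239 0.26630546 0.15000152] [0.52739667 0.26741174 0.15000152]
[0.44893194 0.37877748 0.014     ] [0.50697928 0.13197988 0.014     ]
```

```bash
echo 'C=C-.003*up' >> h.py
python3 - <<'E'
from h import *
from rig import env
o=env.observe();where(o);plan(o,wpos(80,.055,.06),Rt)
E
```

```text
t 8.77 up 0.0016 ri -0.0060 n 0.1633 ang -75.4 r 0.0062 F [-0.3  0.8 -0.2] J [ 0.51 -0.77  2.44 -0.3   0.73  1.99]
shift tool [0.0077 0.0596 0.1037] rows 2.8735380685018206
rotvec tool [ 0.006  -0.002   0.0015]
```

```bash
python3 shift.py '[[0.004,0.03,0,0.006,-0.002,0,0],[0.004,0.03,0.01,0,0,0,0],[0,0,0.035,0,0,0,0],[0,0,0.035,0,0,0,0],[0,0,0.02,0,0,0,0]]'; python3 shift.py '[[0,0,0,0,0,0,0],[0,0,0,0,0,0,0],[0,0,0,0,0,0,0]]'
python3 - <<'E'
from h import *
from rig import env
d,o=wrist(env);where(o);plan(o,wpos(80,.055,-.01),Rt)
cv2.imwrite('pics/w6.png',d['img'][:,:,::-1])
E
```

```text
time: 9.18
tool_pos: [0.5006, 0.2088, 0.1974]
tool_rot: [-2.804, -0.332, -1.159]
contact_force: [0.1, -0.6, 0.0]
gripper_width: 0.001
gripper_force: 0.0
time: 9.43
tool_pos: [0.4991, 0.2105, 0.2005]
tool_rot: [-2.801, -0.337, -1.16]
contact_force: [-0.2, -0.6, 1.1]
gripper_width: 0.001
gripper_force: 0.0
t 9.43 up 0.0096 ri 0.0486 n 0.0648 ang 78.8 r 0.0495 F [-0.2 -0.6  1.1] J [ 0.26 -0.5   2.42 -0.04  0.44  1.63]
shift tool [-0.0001  0.0056  0.0748] rows 1.797660858660343
rotvec tool [-0.      0.      0.0006]
```

View pics/w6.png

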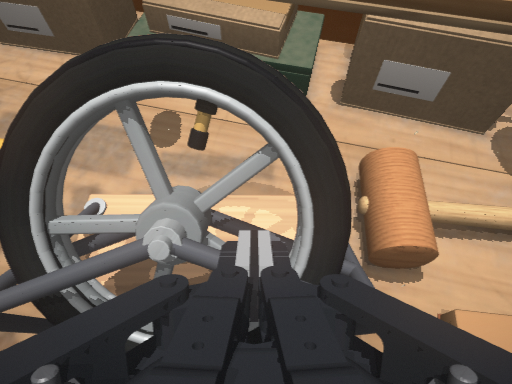

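The fingertips at (254,235) are over the window below the right spoke at (240,175) and above the right bar. The valve is at (202,125). I'll descend carefully.

```bash
python3 shift.py '[[0,0.005,0.015,0,0,0,0],[0.001,0,0.015,0,0,0,0],[0,0,0.01,0,0,0,0]]'
python3 shift.py '[[0,0,0.015,0,0,0,0],[0,0,0.013,0,0,0,0],[0,0,0,0,0,0,0],[0,0,0,0,0,0,0]]'
python3 - <<'E'
from h import *
from rig import env
o=env.observe();where(o)
E
```

```text
time: 9.73
tool_pos: [0.53, 0.213, 0.1765]
tool_rot: [-2.796, -0.337, -1.17]
contact_force: [0.2, 0.2, 0.1]
gripper_width: -0.001
gripper_force: 0.0
time: 10.07
tool_pos: [0.5483, 0.2175, 0.1558]
tool_rot: [-2.798, -0.337, -1.166]
contact_force: [-1.0, 0.3, -0.3]
gripper_width: 0.003
gripper_force: 0.0
t 10.07 up 0.0130 ri 0.0534 n -0.0018 ang 76.3 r 0.0550 F [-1.   0.3 -0.3] J [ 0.25 -0.25  2.34 -0.02  0.26  1.6 ]
```

```bash
python3 shift.py '[[0,0,0.006,0,0,0,0],[0.004,-0.001,0,0,0,0,0],[0.004,-0.0015,0,0,0,0,0],[0,0,0,0,0,0,0],[0,0,0,0,0,0,0]]'
python3 - <<'E'
from h import *
from rig import env
d,o=wrist(env);where(o);np.savez('pics/w7.npz',**d)
im=d['img'];m=cv2.inRange(cv2.cvtColor(im,cv2.COLOR_RGB2HSV),(15,110,80),(30,255,255))
k,l,st,ce=cv2.connectedComponentsWithStats(m)
for i in range(1,k):
    if 25<st[i,4]<400: print(st[i],ce[i].round(1))
print('exp valve',[proj(d,C+.065*(np.cos(a)*up+np.sin(a)*ri)).round() for a in np.radians([0,10,17])])
E
```

```text
time: 10.48
tool_pos: [0.5575, 0.222, 0.157]
tool_rot: [-2.798, -0.337, -1.167]
contact_force: [-1.3, -0.6, -0.6]
gripper_width: 0.002
gripper_force: 0.5
t 10.48 up 0.0210 ri 0.0512 n -0.0081 ang 67.7 r 0.0553 F [-1.3 -0.6 -0.6] J [ 0.25 -0.22  2.32 -0.04  0.25  1.62]
[238   0  61  23 375] [277.1   4.2]
[377   5   9  26  65] [381.2  14.9]
[356 163  19   6  44] [364.3 165.5]
[381 168  20   7  44] [390.1 170.2]
[424 229  18   3  27] [431.8 229.9]
[430 251  20   3  39] [438.5 252.4]
[433 262  19   3  48] [441.4 263.1]
exp valve [array([124., 153.]), array([152., 156.]), array([172., 160.])]
```

I've used all 10 views, so I'll detect the valve numerically, calibrating colours on w5 where its place is known.

Run:
```python
from h import *
w5=load('pics/w5.npz');hsv=cv2.cvtColor(w5['img'],cv2.COLOR_RGB2HSV)
print(hsv[100:112,274:288].tolist()[::3])
w=load('pics/w7.npz');g=w['img'].max(2)
# dark cap candidates around the window area
for nm,q,roi in(('w5',w5,(80,130,262,300)),('w7',w,(110,240,90,230))):
    a,b,c,e=roi;m=(q['img'].max(2)[a:b,c:e]<50).astype('u1')
    k,l,st,ce=cv2.connectedComponentsWithStats(m)
    print(nm,[(st[i].tolist(),(ce[i]+[c,a]).round(1).tolist()) for i in range(1,k) if st[i,4]>20])
```

```text
[[[15, 101, 222], [16, 99, 223], [15, 100, 222], [16, 103, 201], [18, 120, 149], [18, 129, 136], [18, 131, 144], [19, 129, 150], [18, 123, 116], [17, 103, 74], [17, 95, 62], [17, 78, 52], [14, 60, 47], [15, 58, 44]], [[15, 103, 217], [15, 102, 219], [15, 106, 198], [17, 118, 151], [19, 130, 139], [19, 131, 144], [18, 131, 150], [18, 130, 153], [18, 131, 150], [18, 130, 143], [18, 131, 138], [18, 127, 116], [18, 117, 126], [15, 102, 198]], [[15, 102, 219], [16, 108, 196], [18, 122, 149], [18, 129, 138], [19, 130, 145], [19, 131, 154], [19, 132, 157], [19, 130, 151], [19, 131, 144], [18, 132, 139], [19, 133, 125], [18, 123, 131], [15, 106, 200], [15, 104, 218]], [[16, 105, 199], [18, 122, 171], [19, 134, 198], [19, 135, 218], [19, 134, 221], [19, 132, 222], [19, 135, 216], [18, 134, 202], [19, 132, 164], [18, 129, 132], [18, 121, 131], [15, 105, 207], [16, 102, 223], [15, 102, 222]]]
w5 [([18, 0, 20, 7, 68], [292.8, 81.8]), ([15, 11, 14, 10, 102], [283.9, 95.4])]
w7 [([74, 0, 66, 27, 786], [208.0, 118.0])]
```

```bash
cat >> h.py <<'E'
def brass(w,show=False):
    m=cv2.inRange(cv2.cvtColor(w['img'],cv2.COLOR_RGB2HSV),(17,116,70),(21,160,240))
    m=cv2.morphologyEx(m,cv2.MORPH_OPEN,np.ones((3,3)))
    k,l,st,ce=cv2.connectedComponentsWithStats(m);out=[]
    for i in range(1,k):
        if 25<st[i,4]<600:
            a,r=pang(w,*ce[i])
            if .045<r<.09 : print('brass',st[i].tolist(),ce[i].round(1),'ang',a,'r',r);out.append(ce[i])
    return out
E
python3 - <<'E'
from h import *
for f in('w4','w5','w7'):print(f);brass(load(f'pics/{f}.npz'))
E
```

```text
w4
brass [325, 189, 13, 4, 50] [331.  190.4] ang 94.9 r 0.0683
w5
brass [275, 100, 11, 14, 117] [280.3 106.5] ang 17.2 r 0.0649
w7
brass [145, 145, 22, 30, 561] [155.7 160.3] ang 11.5 r 0.0634
```

```bash
python3 shift.py '[[0.0035,-0.0015,0,0,0,0,0],[0.0035,-0.002,0,0,0,0,0],[0,0,0,0,0,0,0],[0,0,0,0,0,0,0]]'
python3 - <<'E'
from h import *
from rig import env
d,o=wrist(env);where(o);np.savez('pics/w8.npz',**d);brass(d)
E
```

```text
time: 10.87
tool_pos: [0.5619, 0.2267, 0.1621]
tool_rot: [-2.797, -0.336, -1.167]
contact_force: [-0.5, -1.6, -0.1]
gripper_width: -0.001
gripper_force: 0.6
t 10.87 up 0.0284 ri 0.0477 n -0.0082 ang 59.2 r 0.0555 F [-0.5 -1.6 -0.1] J [ 0.26 -0.21  2.3  -0.06  0.26  1.65]
brass [130, 162, 22, 27, 524] [139.6 175.3] ang 2.0 r 0.0634
```

Nearly there. I'll withdraw and measure from a centred view.

```bash
python3 shift.py '[[-0.006,0.003,0,0,0,0,0],[0,0,-0.03,0,0,0,0],[0,0,-0.04,0,0,0,0],[-0.005,-0.015,-0.04,0,0,0,0],[-0.01,-0.02,-0.04,0,0,0,0]]'
python3 shift.py '[[-0.006,-0.018,-0.025,0,0,0,0],[0,0,0,0,0,0,0],[0,0,0,0,0,0,0],[0,0,0,0,0,0,0],[0,0,0,0,0,0,0]]'
cat >> h.py <<'E'
def tipfind(w):
    # light disc at axle end: Hough circle near predicted point
    u,v=proj(w,C+.042*n).round().astype(int);x0,y0=u-15,v-15
    g=cv2.cvtColor(w['img'],cv2.COLOR_RGB2GRAY)[y0:y0+30,x0:x0+30];g=cv2.resize(g,None,fx=4,fy=4,interpolation=2)
    c=cv2.HoughCircles(g,3,1,50,param1=80,param2=10,minRadius=16,maxRadius=36)
    return [] if c is None else [(x0+a/4-.4,y0+b/4-.4,r/4) for a,b,r in c[0]]
E
python3 - <<'E'
from h import *
from rig import env
print(tipfind(load('pics/w5.npz')))
d,o=wrist(env);where(o);np.savez('pics/w9.npz',**d);b=brass(d);t=tipfind(d);print(t,proj(d,C+.042*n))
if t and b: angs(d,t[0][:2],[(*b[0],0)])
E
```

```text
time: 11.33
tool_pos: [0.4411, 0.2265, 0.2526]
tool_rot: [-2.797, -0.329, -1.172]
contact_force: [-0.1, 2.1, 1.1]
gripper_width: 0.003
gripper_force: 0.0
time: 11.75
tool_pos: [0.4155, 0.2394, 0.2621]
tool_rot: [-2.8, -0.335, -1.165]
contact_force: [0.9, -0.0, 0.4]
gripper_width: -0.005
gripper_force: 0.0
[(np.float64(258.975), np.float64(188.725), np.float32(6.85)), (np.float64(269.475), np.float64(179.225), np.float32(7.65))]
t 11.75 up 0.0006 ri 0.0007 n 0.1609 ang 49.1 r 0.0009 F [ 0.9 -0.   0.4] J [ 0.47 -0.79  2.45 -0.26  0.72  1.93]
brass [252, 95, 9, 13, 116] [256.  101.1] ang 3.3 r 0.065
[(np.float64(250.975), np.float64(187.475), np.float32(7.15))] [251.65718317 185.31925387]
C shift up,ri -0.0018 -0.0005
(np.float64(256.0344827586207), np.float64(101.05172413793103)) ang 3.7 r 0.0668
```

```bash
python3 shift.py '[[0.01,0.025,0,0,0,0,0],[0.01,0.025,0.01,0,0,0,0],[0,0,0.035,0,0,0,0],[0,0,0.035,0,0,0,0],[0,0,0.02,0,0,0,0]]'; python3 shift.py '[[0,0,0,0,0,0,0],[0,0,0,0,0,0,0],[0,0,0,0,0,0,0]]'
python3 - <<'E'
from h import *
from rig import env
o=env.observe();where(o);plan(o,C+.018*up+.052*ri-.008*n,Rt)
E
```

```text
time: 12.22
tool_pos: [0.5113, 0.2088, 0.2035]
tool_rot: [-2.803, -0.329, -1.163]
contact_force: [-0.3, -0.1, -0.9]
gripper_width: 0.003
gripper_force: 0.0
time: 12.47
tool_pos: [0.5096, 0.2107, 0.2063]
tool_rot: [-2.8, -0.335, -1.164]
contact_force: [-1.0, 0.8, 0.8]
gripper_width: -0.001
gripper_force: 0.0
t 12.47 up 0.0210 ri 0.0508 n 0.0616 ang 67.6 r 0.0550 F [-1.   0.8  0.8] J [ 0.26 -0.47  2.39 -0.03  0.44  1.62]
shift tool [-0.0032  0.0011  0.0696] rows 1.6704784038087128
rotvec tool [ 0.0011 -0.0027 -0.0006]
```

```bash
python3 shift.py '[[-0.006,0.001,0.015,0,0,0,0],[0,0,0.02,0,0,0,0],[0,0,0.02,0,0,0,0],[0,0,0.012,0,0,0,0],[0,0,0,0,0,0,0]]'; python3 shift.py '[[0,0,0,0,0,0,0]]'
python3 - <<'E'
from h import *
from rig import env
o=env.observe();where(o);plan(o,C+.0312*up+.0462*ri-.008*n,Rt)
E
```

```text
time: 12.88
tool_pos: [0.5523, 0.2208, 0.1552]
tool_rot: [-2.798, -0.336, -1.166]
contact_force: [-0.2, 0.1, -1.1]
gripper_width: -0.0
gripper_force: 0.0
time: 12.97
tool_pos: [0.5519, 0.2208, 0.1562]
tool_rot: [-2.798, -0.336, -1.167]
contact_force: [-0.8, -0.6, -0.5]
gripper_width: 0.004
gripper_force: 0.0
t 12.97 up 0.0164 ri 0.0510 n -0.0045 ang 72.2 r 0.0536 F [-0.8 -0.6 -0.5] J [ 0.25 -0.23  2.33 -0.04  0.25  1.62]
shift tool [ 0.0148 -0.0048  0.0035] rows 0.38271559065942895
rotvec tool [ 0.0001 -0.0049  0.0003]
```

Push slowly to the target, then back away the same way.

```bash
python3 shift.py '[[0.005,-0.001,0.002,0,0,0,0],[0.004,-0.001,0,0,0,0,0],[0.003,-0.0015,0,0,0,0,0],[0.0025,-0.001,0,0,0,0,0],[0,0,0,0,0,0,0]]'; python3 shift.py '[[0,0,0,0,0,0,0],[0,0,0,0,0,0,0]]'
python3 - <<'E'
from h import *
from rig import env
d,o=wrist(env);where(o);brass(d);plan(o,C+.0312*up+.0462*ri-.008*n,Rt)
E
```

```text
time: 13.38
tool_pos: [0.5623, 0.2281, 0.1649]
tool_rot: [-2.798, -0.337, -1.167]
contact_force: [-1.3, -1.4, 0.0]
gripper_width: -0.001
gripper_force: 0.6
time: 13.55
tool_pos: [0.5624, 0.228, 0.1646]
tool_rot: [-2.798, -0.336, -1.167]
contact_force: [-0.3, 0.2, -0.2]
gripper_width: 0.002
gripper_force: 0.1
t 13.55 up 0.0307 ri 0.0466 n -0.0070 ang 56.6 r 0.0558 F [-0.3  0.2 -0.2] J [ 0.27 -0.21  2.29 -0.07  0.27  1.66]
brass [126, 167, 22, 27, 531] [136.2 180. ] ang -0.8 r 0.0634
shift tool [ 0.0005 -0.0004  0.001 ] rows 0.028092284042563774
rotvec tool [ 0.0001 -0.0051  0.0002]
```

```bash
python3 shift.py '[[-0.006,0.003,0,0,0,0,0],[0,0,-0.03,0,0,0,0],[0,0,-0.04,0,0,0,0],[-0.005,-0.015,-0.04,0,0,0,0],[-0.01,-0.02,-0.04,0,0,0,0]]'
python3 shift.py '[[-0.006,-0.018,-0.025,0,0,0,0],[0,0,0,0,0,0,0],[0,0,0,0,0,0,0],[0,0,0,0,0,0,0],[0,0,0,0,0,0,0]]'
python3 - <<'E'
from h import *
from rig import env
d,o=wrist(env);where(o);np.savez('pics/w10.npz',**d);b=brass(d);t=tipfind(d);print(t,proj(d,C+.042*n))
if t and b: angs(d,t[0][:2],[(*b[0],0)])
# feet of the front posts & bar joints: bright feet blobs
h=cv2.cvtColor(d['img'],cv2.COLOR_RGB2HSV)
C2=onplane(d,*t[0][:2],C+.042*n,n)-.042*n
# spoke edges: grey samples on circles about C2 at front-face height
g=h[:,:,1].astype(float)
for r in(.04,.05,.06,.068):
    A=np.arange(-105,106,.25);a=np.radians(A)
    P=[proj(d,C2+.006*n+r*(np.cos(x)*up+np.sin(x)*ri)) for x in a]
    s=cv2.remap(g.astype('f4'),np.array(P,'f4')[:,0][None],np.array(P,'f4')[:,1][None],1)[0]
    m=(s<60).astype(int);e=np.flatnonzero(np.diff(np.r_[0,m,0]))
    print(r,[((A[i]+A[j-1])/2,A[j-1]-A[i]) for i,j in zip(e[::2],e[1::2]) if 4<(j-i)*.25<30])
E
```

```text
time: 14.02
tool_pos: [0.441, 0.2275, 0.2533]
tool_rot: [-2.799, -0.33, -1.168]
contact_force: [0.4, 1.8, 1.8]
gripper_width: 0.0
gripper_force: 0.0
time: 14.43
tool_pos: [0.4159, 0.2406, 0.2639]
tool_rot: [-2.801, -0.336, -1.163]
contact_force: [-0.6, -0.5, -1.2]
gripper_width: 0.004
gripper_force: 0.0
t 14.43 up 0.0024 ri -0.0004 n 0.1617 ang -9.4 r 0.0025 F [-0.6 -0.5 -1.2] J [ 0.48 -0.78  2.45 -0.26  0.72  1.94]
brass [249, 97, 10, 13, 116] [253.7 103. ] ang 0.5 r 0.0649
[(np.float64(252.475), np.float64(188.475), np.float32(7.9)), (np.float64(262.975), np.float64(180.475), np.float32(5.525))] [252.99332872 187.12571876]
C shift up,ri -0.0011 -0.0004
(np.float64(253.6551724137931), np.float64(102.98275862068965)) ang 0.9 r 0.0660
0.04 [(np.float64(-100.0), np.float64(10.0)), (np.float64(-35.125), np.float64(15.75)), (np.float64(36.625), np.float64(15.75)), (np.float64(100.5), np.float64(10.5))]
0.05 [(np.float64(-101.75), np.float64(6.5)), (np.float64(-35.0), np.float64(12.0)), (np.float64(36.625), np.float64(12.25)), (np.float64(102.25), np.float64(7.0))]
0.06 [(np.float64(-102.875), np.float64(4.25)), (np.float64(-35.0), np.float64(10.5)), (np.float64(0.875), np.float64(7.75)), (np.float64(36.75), np.float64(10.0)), (np.float64(103.375), np.float64(4.75))]
0.068 [(np.float64(-35.25), np.float64(9.0)), (np.float64(36.75), np.float64(8.5))]
```

Spokes are at -35.1° and +36.7° and the stem at +0.9°, so the valve is at twelve within about 1°. I'll move the hand further off and check for stillness.

```bash
python3 shift.py '[[0.01,-0.01,-0.025,0,0,0,0],[0.015,-0.01,-0.02,0,0,0,0],[0,0,0,0,0,0,0],[0,0,0,0,0,0,0],[0,0,0,0,0,0,0]]'
python3 - <<'E'
from h import *
from rig import env
d,o=wrist(env);where(o);b=brass(d);t=tipfind(d)
if t and b: angs(d,t[0][:2],[(*b[0],0)])
a=env.get_image('top')['img'].astype(int);z=load('pics/top0.npz')['img'].astype(int)
m=(abs(a-z).max(2)>50).astype('u1');k,l,st,ce=cv2.connectedComponentsWithStats(cv2.morphologyEx(m,2,np.ones((2,2))))
print([s.tolist() for s in st[1:] if s[4]>25])
E
```

```text
time: 14.9
tool_pos: [0.3973, 0.2567, 0.3132]
tool_rot: [-2.801, -0.336, -1.163]
contact_force: [0.0, -0.9, -1.4]
gripper_width: 0.0
gripper_force: 0.0
t 14.90 up 0.0272 ri -0.0204 n 0.2066 ang -36.9 r 0.0340 F [ 0.  -0.9 -1.4] J [ 0.57 -0.81  2.37 -0.31  0.85  2.02]
brass [270, 123, 8, 11, 84] [273.3 127.8] ang 0.7 r 0.0648
C shift up,ri -0.0015 -0.0006
(np.float64(273.3333333333333), np.float64(127.83333333333333)) ang 1.1 r 0.0663
[[256, 163, 7, 10, 33], [232, 169, 11, 8, 39], [264, 168, 10, 7, 37], [259, 180, 17, 6, 64], [227, 186, 15, 8, 52], [261, 192, 9, 4, 26], [239, 196, 9, 6, 36], [230, 222, 53, 57, 1674], [236, 274, 83, 110, 5248], [312, 296, 200, 88, 10435], [332, 346, 25, 16, 235], [337, 361, 28, 18, 333], [321, 377, 7, 7, 32]]
```

The only changes in the top view are the wheel and the arm, so the other items haven't moved. The wheel is still and the hand is clear.

```bash
python3 -c "
from rig import env
print(env.close_job())"
```

```text
the job is handed in; nothing more can be done
None
```

The valve stem stands within about 1° of twelve o'clock by the wrist camera, the wheel is still and the hand is clear; the job was handed in at about 15 s.

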